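# Switch on the patio radio and click its station wheel on by one

### The arm

A 6-joint arm with a two-finger parallel gripper is mounted at the origin on the work surface. World frame = base frame: x ahead of the robot, y to its left, z up, the work surface at z = 0. Lengths are in m, angles in rad, forces in N, time in s.
With the tool pointing down it reaches from about 0.3 to 0.775 m from the base axis. Payload 14.6 kg.
Tool frame: the origin (TCP) lies at the very end of the fingers, on their centre line; the grasp point (between the pads) lies 19 mm behind it (pinch_z is the distance from the TCP to the grasp point, in m); z points along the fingers, y is the direction in which the jaws open and shut (so a half turn about z gives the same grasp; the last joint's range is limited). The gripper opens to 94 mm and grips with 3 to 60 N. Pads are 16 mm wide; open, the fingers measure 119 mm over their backs; the gripper's body (75 mm by 177 mm) begins 78 mm behind the grasp point.
Start: joints at [1.194, 0.3, 1.521, -0, 1.321, -0.067], TCP at [0.168, 0.524, 0.205] pointing down, gripper open.
Joint ranges: [-3.03, 3.03], [-0.79, 2.21], [0.23, 2.52], [-1.04, 4.18], [0, 3.07], [-2.55, 2.55]. Speed limits (rad/s): [2.22, 2.22, 2.57, 3.14, 3.14, 3.14].

### API

Orientations are given as [roll, pitch, yaw] about the fixed x, y, z axes, in that order (R = Rz(yaw) Ry(pitch) Rx(roll)).
In Python, from station import get_obs, camera, hand_in, pinch_z gives the robot as it stands.
- The arm moves only by the tool servo_tool, never from a script. Its argument "moves" is a list that holds one entry, the list of rows, each a list of 7 numbers: the turn, a rotation vector about the tool's x, y, z normalised to -1 to 1, where 1 is pi/2 rad, then the shift along the tool's x, y, z normalised to -1 to 1, where 1 is 500 mm, then the closure, from 0 (fully open) to 1 (shut). In form: [[[rx, ry, rz, x, y, z, hand], ...]]. A call has 1 to 12 rows; each row is the pose to reach, as a shift and turn from the pose measured when the call began, along the tool's axes at that moment; what a row does not reach only later rows make up. A row lasts 1/12 s, in which the tool goes at most 41.7 mm and 7.16 degrees, less where a joint would pass 70% of its speed; a pose out of reach is approached as far as the arm can. A call with a number of a shift or a turn outside -1 to 1 is refused whole. A call with a gripper value outside its range is refused whole. The fingers move at their own pace and stop on an object; "squeeze" is the grip in N (left out, the last holds). Time passes only in rows, so rows that repeat a pose let the fingers close. It gives the time, the measured TCP pose, the force and the opening at its end, in the units of the state.
- get_obs(): the state, without advancing time (a new reading comes with each control period).
- camera(name): name is "side" or "top"; returns a dict with "color" (400x640x3 uint8, red, green, blue), "intrinsics" (3x3 intrinsics, pixels), "rvec" (rotation vector, rad) and "tvec" (3), from world to camera coordinates, as OpenCV has them. Camera axes: x right, y down, z forward; pixel columns grow to the right and rows downward; lengths in m; the calibration is good to about 2 mm. A picture is of the moment at which its call begins. There is no depth.
- hand_in(): hands the job in, once; it reports no verdict.
The state is a dict: "time_s": time; "qpos": joint angles; "joint_vel": joint speeds; "tau": joint torques, N m; "ee_pos": TCP position; "eef_rot": TCP orientation; "force": force on the tool from outside, world axes, zero at the start; "moment": the same for the moment, N m; "grip_width": finger opening in m.
Only numpy, scipy, OpenCV 4.12 (cv2) and the standard library are available. Lean on these libraries where they do the work, as an engineer would, in place of code of your own. Each camera call takes 0.05 s, during which the arm holds its last target.

### The job

Press the round power key on top of the patio radio all the way down with a fingertip and let it up again, then roll the wide knurled station wheel in the middle of the top towards the back of the radio, by fingertip friction, until it clicks into the next detent and rests there: one click only. Do not pinch the wheel, do not touch the narrow volume wheel, do not lift, tip or shove the radio, and leave the things round it where they are.

Things in the scene. Friction and masses are not known exactly. Their poses are not given: they have to be found in the camera images.
- radio: Portable radio standing loose on the table, 1.5 kg: grey case 86 mm deep (x), 214 wide (y), flat top 115 mm above the table. Origin: centre of its underside. -x points out of the front (grille, display), +x to the back, z up. Controls on the middle line of the top (x = 0): power key y = +66 mm, station wheel y = 0, volume wheel y = -66. Aerial and handle lie folded at the back, below the top.
- key_top (a point): Centre of the upper face of the power key, on the key: round soft key 16 mm across, 6 mm above the top of the case (121 mm above the table) when up, moves straight down.
- power_key (a joint): Travel of the power key in m: 0 up, 0.004 fully down. Springs back by itself; takes 2 N to start and 4 N to bottom.
- station_crown (a point): Highest point of the station wheel, 122 mm above the table; fixed on the case, does not turn. The wheel: rigid knurled cylinder 40 mm across, 16 mm wide, axis along the radio's y, 20 mm below this point; 7 mm of it stand out of the case top. A light index bar crosses its rim; three dark dots on the panel beside it mark the bar's place at 0, 1 and 2 clicks.
- station_wheel (a joint): Angle in rad: 0 in the starting detent (index bar 30 degrees in front of the crown), growing as the crown rolls to the back (+x of the radio). Detents every 0.524 rad (10.5 mm at the rim). Let go, the wheel springs into the nearest detent. Leaving one takes 0.03 N m (1.5 N along the rim): a fingertip pressed down with 4 to 10 N carries it without slip.
- volume_wheel: Volume wheel, not to be touched: narrower and smaller knurled wheel, 30 mm across, 9 mm wide, standing 4 mm out of the case top at y = -66 mm of the radio. Origin at its centre.
- glasses_case: Shut clamshell sunglasses case, 164 mm (x) by 68 mm (y) by 54 mm high, 150 g. Origin: centre of its underside.
- tumbler: Aluminium tumbler with clip-on lid, 86 mm across at the top, 149 mm high, standing on the coaster. Origin: centre of its underside.
- coaster: Round wooden coaster, 100 mm across, 9 mm thick. Origin: centre of its underside.
- cactus: Ball cactus in a white ceramic pot, 96 mm across, 131 mm high over all. Origin: centre of the pot's underside.

How it is judged:
By the outcome, as a careful person would: the job done as asked, in the order asked, and still so for the second after the job is handed in, with the robot touching nothing.
It also fails if it takes over 42 s, if anything falls off the work surface, if the arm or the gripper's body presses on something with over 40 N, if the wrist force passes 120 N, or if a joint passes its speed limit or range.

## Working session

There is one attempt and no reset: what is moved stays moved. The work goes in short steps, Python scripts to look and compute and a tool call to move; the robot and the scene stay as the last step left them, time stands still between calls to the robot, and variables do not carry over. Pictures are saved under pics/ and viewed, and the job is handed in when it is done.

Besides the shell and the picture viewer there is one more tool, called as name(argument=value, ...), one argument or row to a line, values as JSON. servo_tool: Moves the arm, as the interface text tells. Scaled input: -1 to 1 covers 500 mm each way for a shift and pi/2 rad each way for a turn. Its arguments: {"type":"object","properties":{"moves":{"type":"array"},"squeeze":{"type":"number"}},"required":["moves"]}

```bash
ls; mkdir -p pics; python3 - <<'E'
from station import *
import cv2
print(get_obs())
for n in("side","top"):
    c=camera(n); print(n,c["intrinsics"],c["rvec"],c["tvec"])
    cv2.imwrite(f"pics/{n}0.png",c["color"][:,:,::-1])
E
```

```text
pics
{'time_s': 0.0, 'qpos': array([ 1.19439327e+00,  3.00472608e-01,  1.52157426e+00, -2.72279316e-05,
        1.32071205e+00, -6.66185165e-02]), 'joint_vel': array([ 0.00049233, -0.00059407, -0.00075688, -0.00091874, -0.00077323,
        0.00050371]), 'tau': array([ 4.70326063e-05, -5.31814206e+01, -3.52729189e+01,  7.07810232e-02,
        2.44234741e-02, -1.11682455e-04]), 'ee_pos': array([0.16759142, 0.5235673 , 0.20488839]), 'eef_rot': array([-3.14042722e+00, -5.13228514e-05,  2.83181483e+00]), 'force': array([-0.37449919, -0.19176499,  0.39385342]), 'moment': array([ 0.01481771, -0.03948584, -0.00367585]), 'grip_width': 0.093685552851994}
side [[483.77534082   0.         322.68217803]
 [  0.         483.77534082 209.4150885 ]
 [  0.           0.           1.        ]] [ 0.1694203  -2.91607635  1.00849572] [0.51983526 0.10457455 1.08745472]
top [[373.70454774   0.         320.16818441]
 [  0.         373.70454774 194.69584831]
 [  0.           0.           1.        ]] [ 2.17796769 -2.20370943  0.08196294] [-0.00325444  0.51788301  0.97825935]
```

View pics/side0.png

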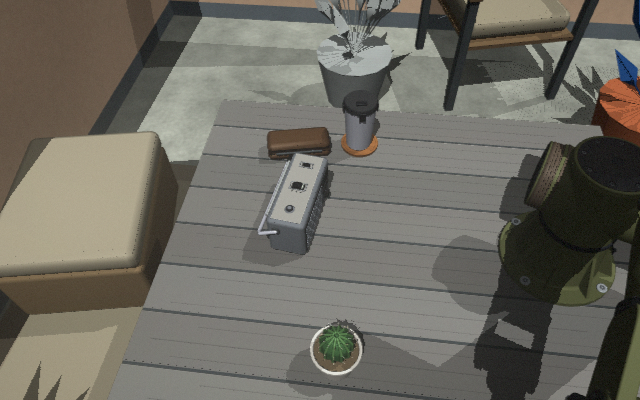

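View pics/top0.png

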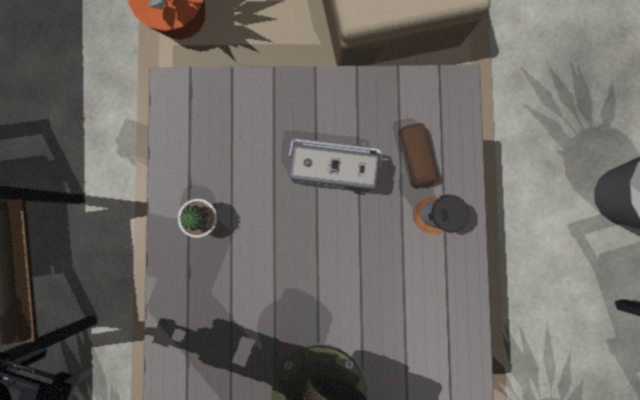

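```bash
cat > h.py <<'E'
import numpy as np, cv2
from station import *
def cam(n):
    c=camera(n); c["R"]=cv2.Rodrigues(np.array(c["rvec"]))[0]; return c
def ray(c,px,z):
    d=np.linalg.inv(c["intrinsics"])@[px[0],px[1],1]; R=c["R"]; t=np.array(c["tvec"])
    o=-R.T@t; d=R.T@d; return o+d*(z-o[2])/d[2]
def proj(c,p):
    return cv2.projectPoints(np.array(p,float).reshape(-1,3),np.array(c["rvec"]),np.array(c["tvec"]),c["intrinsics"],None)[0].reshape(-1,2)
def crop(c,x0,y0,w,h,s,name):
    cv2.imwrite(name,cv2.resize(c["color"][y0:y0+h,x0:x0+w,::-1],None,fx=s,fy=s,interpolation=cv2.INTER_CUBIC))
E
python3 - <<'E'
from h import *
t=cam("top");s=cam("side")
crop(t,280,130,120,70,6,"pics/t1.png")
crop(s,240,140,110,120,5,"pics/s1.png")
p=get_obs()["ee_pos"]; print(proj(t,p),proj(s,p),-t["R"].T@t["tvec"],-s["R"].T@s["tvec"])
E
```

```text
[[ 67.68683893 358.83537372]] [[547.50553778 500.13111115]] [ 0.45099632 -0.00139021  1.01084378] [0.43347046 0.64707728 0.92580596]
```

View pics/t1.png

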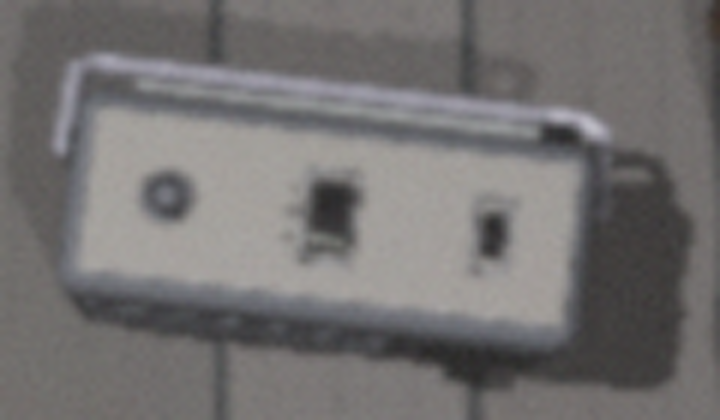

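View pics/s1.png

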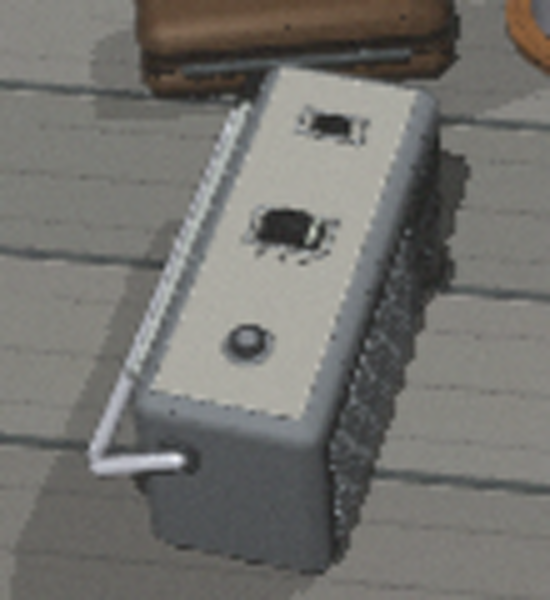

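```bash
python3 - <<'E'
from h import *
t=cam("top");s=cam("side")
for n,c,roi in(("top",t,(285,135,100,65)),("side",s,(260,148,75,85))):
    x,y,w,h=roi; im=c["color"][y:y+h,x:x+w].astype(int)
    hsv=im.min(2); warm=im[:,:,0]-im[:,:,2]
    for th in (140,150,160) if n=="top" else (140,155,170):
        m=((hsv>th-20)&(warm>8)&(im[:,:,0]>th)).astype(np.uint8)
        cs,_=cv2.findContours(m,cv2.RETR_EXTERNAL,cv2.CHAIN_APPROX_NONE)
        if not cs: continue
        k=max(cs,key=cv2.contourArea).reshape(-1,2)+[x,y]
        W=np.array([ray(c,p,.115)[:2] for p in k],np.float32)
        r=cv2.minAreaRect(W); print(n,th,len(k),r)
for z,a,b in((.121,(308,162.7),(289.6,207.6)),):
    print(ray(t,a,z),ray(s,b,z))
print("wheel",ray(t,(335.3,165.2),.118)); print("vol",ray(t,(362,169.3),.117))
print(ray(s,(297.2,185.4),.12), ray(s,(306.5,165),.118))
E
```

```text
top 140 27 ((0.5646405220031738, -0.12716235220432281), (0.019553396850824356, 0.011935854330658913), 8.211026191711426)
top 150 27 ((0.5646405220031738, -0.12716235220432281), (0.019553396850824356, 0.011935854330658913), 8.211026191711426)
top 160 33 ((0.5941004753112793, -0.010358288884162903), (0.012096092104911804, 0.026816319674253464), 89.33527374267578)
side 140 281 ((0.5831931829452515, -0.044328294694423676), (0.19362272322177887, 0.06348391622304916), 82.4888916015625)
side 155 281 ((0.5831931829452515, -0.044328294694423676), (0.19362272322177887, 0.06348391622304916), 82.4888916015625)
side 170 602 ((0.5825162529945374, -0.046030811965465546), (0.19004572927951813, 0.06243209168314934), 82.67829895019531)
[0.58813373 0.01976778 0.121     ] [0.59024763 0.02243323 0.121     ]
wheel [ 0.58181194 -0.04582614  0.118     ]
vol [ 0.57129807 -0.11010123  0.117     ]
[ 0.5838946 -0.0420015  0.12     ] [ 0.57250711 -0.10728079  0.118     ]
```

servo_tool(
  moves=[
    [[0, 0, -0.06, -0.2, -0.126, 0, 1], [0, 0, -0.115, -0.4, -0.252, 0, 1], [0, 0, -0.115, -0.6, -0.378, 0, 1], [0, 0, -0.115, -0.8, -0.503, 0, 1], [0, 0, -0.115, -0.9, -0.566, 0, 1], [0, 0, -0.115, -1, -0.629, 0, 1], [0, 0, -0.115, -1, -0.629, 0, 1], [0, 0, -0.115, -1, -0.629, 0, 1], [0, 0, -0.115, -1, -0.629, 0, 1], [0, 0, -0.115, -1, -0.629, 0, 1], [0, 0, -0.115, -1, -0.629, 0, 1], [0, 0, -0.115, -1, -0.629, 0, 1]],
  ],
  squeeze=20,
)

```text
time_s: 1.3
ee_pos: [0.4905, 0.1392, 0.2055]
eef_rot: [-3.141, 0.0, 3.012]
force: [0.5, 0.6, 0.8]
grip_width: 0.0175
```

servo_tool(
  moves=[
    [[0, 0, 0, -0.08, -0.07, 0, 1], [0, 0, 0, -0.15, -0.14, 0.02, 1], [0, 0, 0, -0.229, -0.208, 0.05, 1], [0, 0, 0, -0.229, -0.208, 0.1, 1], [0, 0, 0, -0.229, -0.208, 0.12, 1], [0, 0, 0, -0.229, -0.208, 0.12, 1], [0, 0, 0, -0.229, -0.208, 0.12, 1]],
  ],
)

```text
time_s: 1.88
ee_pos: [0.5903, 0.0214, 0.1453]
eef_rot: [-3.141, -0.001, 3.012]
force: [0.4, 0.1, 0.5]
grip_width: 0.0006
```

```bash
python3 - <<'E'
from h import *
t=cam("top");s=cam("side")
o=get_obs();print(o["ee_pos"],o["eef_rot"],o["force"],o["grip_width"])
print(proj(t,o["ee_pos"]),proj(s,o["ee_pos"]))
crop(t,270,100,130,100,5,"pics/t2.png")
crop(s,230,100,120,120,5,"pics/s2.png")
E
```

```text
[0.59083623 0.022155   0.14713485] [3.14153148e+00 2.09991467e-03 3.01325435e+00] [ 0.61710187 -0.20838535  0.16968896] 8.351480201248721e-05
[[306.68050954 159.84938652]] [[288.50926741 199.67902918]]
```

View pics/s2.png

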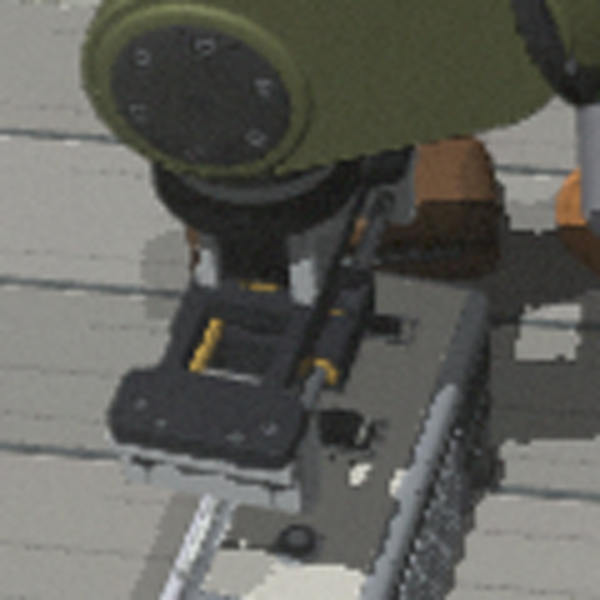

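View pics/t2.png

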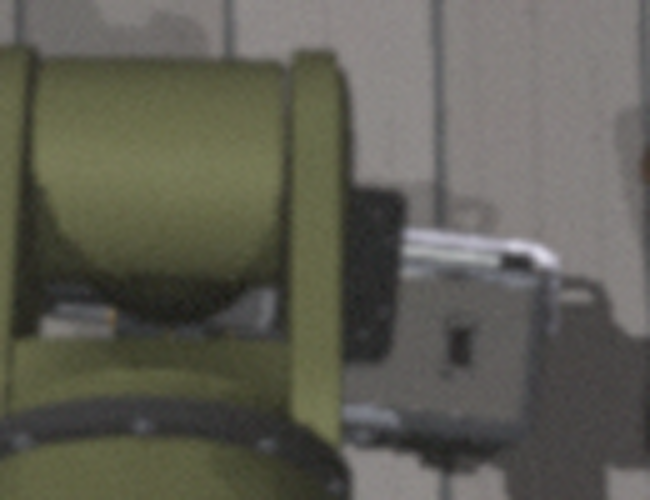

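servo_tool(
  moves=[
    [[0, 0, 0, 0, 0, 0.02, 1], [0, 0, 0, 0, 0, 0.04, 1], [0, 0, 0, 0, 0, 0.04, 1]],
  ],
)

```text
time_s: 2.23
ee_pos: [0.59, 0.0227, 0.1254]
eef_rot: [-3.141, 0.0, 3.014]
force: [-0.5, 0.9, 0.3]
grip_width: 0.0007
```

servo_tool(
  moves=[
    [[0, 0, 0, 0, 0, 0, 1], [0, 0, 0, 0, 0, 0, 1]],
  ],
)

```text
time_s: 2.4
ee_pos: [0.5897, 0.023, 0.1252]
eef_rot: [-3.141, -0.0, 3.014]
force: [0.6, 0.4, -0.2]
grip_width: 0.0005
```

servo_tool(
  moves=[
    [[0, 0, 0, 0, 0, 0, 1]],
  ],
)

```text
time_s: 2.48
ee_pos: [0.5898, 0.0231, 0.1254]
eef_rot: [-3.141, -0.0, 3.015]
force: [0.6, -0.3, 0.2]
grip_width: 0.0007
```

servo_tool(
  moves=[
    [[0, 0, 0, 0, -0.004, 0.004, 1], [0, 0, 0, 0, -0.004, 0.008, 1], [0, 0, 0, 0, -0.004, 0.012, 1], [0, 0, 0, 0, -0.004, 0.012, 1]],
  ],
)

```text
time_s: 2.82
ee_pos: [0.5896, 0.0209, 0.1193]
eef_rot: [-3.141, 0.0, 3.014]
force: [0.3, -1.0, 3.3]
grip_width: 0.0005
```

servo_tool(
  moves=[
    [[0, 0, 0, 0, 0, 0.002, 1], [0, 0, 0, 0, 0, 0.004, 1], [0, 0, 0, 0, 0, 0.005, 1], [0, 0, 0, 0, 0, 0.005, 1], [0, 0, 0, 0, 0, 0.005, 1]],
  ],
)

```text
time_s: 3.23
ee_pos: [0.5897, 0.0208, 0.1172]
eef_rot: [-3.141, 0.001, 3.014]
force: [-2.7, -1.4, 5.9]
grip_width: 0.0006
```

servo_tool(
  moves=[
    [[0, 0, 0, 0, 0, 0.001, 1], [0, 0, 0, 0, 0, 0.002, 1], [0, 0, 0, 0, 0, 0.003, 1], [0, 0, 0, 0, 0, 0.003, 1]],
  ],
)

```text
time_s: 3.57
ee_pos: [0.5899, 0.0209, 0.1171]
eef_rot: [-3.141, 0.001, 3.015]
force: [-6.6, -0.0, 14.3]
grip_width: 0.0002
```

servo_tool(
  moves=[
    [[0, 0, 0, 0, 0, -0.004, 1], [0, 0, 0, 0, 0, -0.01, 1], [0, 0, 0, 0, 0, -0.03, 1], [0, 0, 0, 0, 0, -0.06, 1], [0, 0, 0, 0, 0, -0.1, 1], [0, 0, 0, 0, 0, -0.15, 1], [0, 0, 0, 0.06, 0.06, -0.2, 1], [0, 0, 0, 0.12, 0.12, -0.2, 1], [0, 0, 0, 0.2, 0.2, -0.2, 1], [0, 0, 0, 0.28, 0.28, -0.2, 1], [0, 0, 0, 0.28, 0.28, -0.2, 1]],
  ],
)

```text
time_s: 4.48
ee_pos: [0.467, 0.179, 0.2174]
eef_rot: [3.141, 0.002, 3.015]
force: [0.5, 0.5, -0.4]
grip_width: 0.0001
```

```bash
python3 - <<'E'
from h import *
t=cam("top");s=cam("side")
o=get_obs();print(o["time_s"],o["ee_pos"],o["eef_rot"],o["force"])
crop(t,280,130,120,70,6,"pics/t3.png")
crop(s,240,140,110,120,5,"pics/s3.png")
E
```

```text
4.5833 [0.46620319 0.18075948 0.21770522] [3.14098673e+00 1.90808059e-03 3.01872661e+00] [1.18891056 0.28754036 0.32146016]
```

View pics/s3.png

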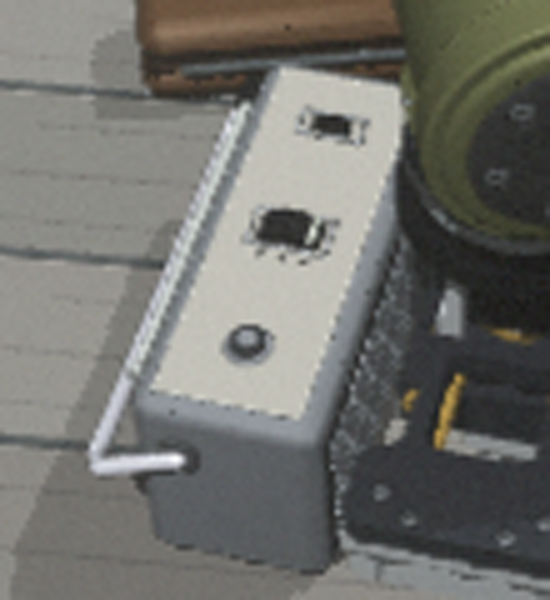

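View pics/t3.png

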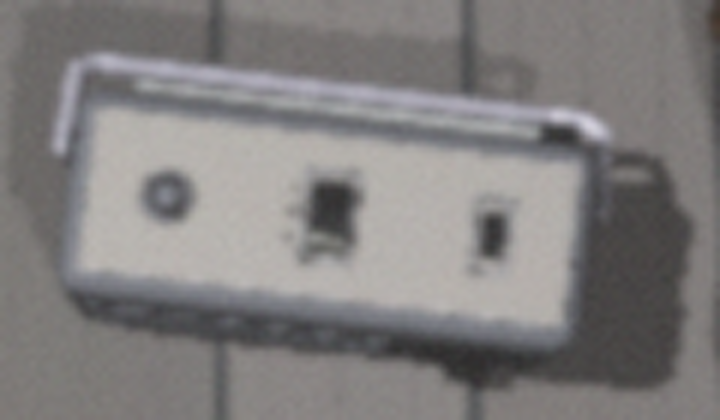

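servo_tool(
  moves=[
    [[0, 0, 0.004, -0.04, -0.06, 0, 1], [0, 0, 0.004, -0.08, -0.12, 0, 1], [0, 0, 0.004, -0.12, -0.18, 0, 1], [0, 0, 0.004, -0.16, -0.24, 0, 1], [0, 0, 0.004, -0.2, -0.3, 0, 1], [0, 0, 0.004, -0.24, -0.36, 0, 1], [0, 0, 0.004, -0.274, -0.419, 0.03, 1], [0, 0, 0.004, -0.274, -0.419, 0.08, 1], [0, 0, 0.004, -0.274, -0.419, 0.13, 1], [0, 0, 0.004, -0.274, -0.419, 0.165, 1], [0, 0, 0.004, -0.274, -0.419, 0.165, 1], [0, 0, 0.004, -0.274, -0.419, 0.165, 1]],
  ],
)

```text
time_s: 5.58
ee_pos: [0.5766, -0.0443, 0.1354]
eef_rot: [3.141, 0.001, 3.012]
force: [-0.7, -0.4, 0.7]
grip_width: 0.0003
```

servo_tool(
  moves=[
    [[0, 0, 0, 0, 0, 0, 1]],
  ],
)

```text
time_s: 5.67
ee_pos: [0.5773, -0.0445, 0.137]
eef_rot: [3.141, 0.003, 3.012]
force: [0.6, 0.3, -0.0]
grip_width: 0.0
```

servo_tool(
  moves=[
    [[0, 0, 0, 0.002, 0, 0.013, 1], [0, 0, 0, 0.002, 0, 0.024, 1], [0, 0, 0, 0.002, 0, 0.024, 1], [0, 0, 0, 0.002, 0, 0.024, 1]],
  ],
)

```text
time_s: 6.0
ee_pos: [0.5763, -0.0443, 0.125]
eef_rot: [3.141, 0.002, 3.012]
force: [-0.9, -0.4, 0.4]
grip_width: 0.0003
```

servo_tool(
  moves=[
    [[0, 0, 0, 0, 0, 0, 1]],
  ],
)

```text
time_s: 6.08
ee_pos: [0.5763, -0.0442, 0.1252]
eef_rot: [3.141, 0.003, 3.012]
force: [0.0, -0.6, -0.2]
grip_width: 0.0003
```

servo_tool(
  moves=[
    [[0, 0, 0, 0, 0, 0.003, 1], [0, 0, 0, 0, 0, 0.006, 1], [0, 0, 0, 0, 0, 0.007, 1], [0, 0, 0, 0, 0, 0.007, 1]],
  ],
)

```text
time_s: 6.42
ee_pos: [0.5767, -0.0443, 0.1221]
eef_rot: [3.141, 0.004, 3.012]
force: [0.2, 0.1, 3.4]
grip_width: 0.0004
```

servo_tool(
  moves=[
    [[0, 0, 0, 0, 0, 0.0015, 1], [0, 0, 0, 0, 0, 0.0025, 1], [0, 0, 0, 0, 0, 0.0025, 1]],
  ],
)

```text
time_s: 6.67
ee_pos: [0.5773, -0.0444, 0.122]
eef_rot: [3.141, 0.006, 3.012]
force: [0.1, -0.4, 8.6]
grip_width: 0.0005
```

servo_tool(
  moves=[
    [[0, 0, 0, -0.0025, 0, 0.002, 1], [0, 0, 0, -0.005, 0, 0.002, 1], [0, 0, 0, -0.0075, 0, 0.002, 1], [0, 0, 0, -0.01, 0, 0.002, 1], [0, 0, 0, -0.0125, 0, 0.002, 1]],
  ],
)

```text
time_s: 7.08
ee_pos: [0.5843, -0.0453, 0.122]
eef_rot: [3.141, 0.008, 3.012]
force: [1.3, -0.2, 7.5]
grip_width: 0.0005
```

servo_tool(
  moves=[
    [[0, 0, 0, -0.002, 0, 0.0015, 1], [0, 0, 0, -0.004, 0, 0.0015, 1], [0, 0, 0, -0.0055, 0, 0.0015, 1], [0, 0, 0, -0.0055, 0, 0.0015, 1]],
  ],
)

```text
time_s: 7.42
ee_pos: [0.5875, -0.0457, 0.1221]
eef_rot: [3.141, 0.01, 3.012]
force: [-0.5, 0.5, 7.3]
grip_width: 0.0002
```

Tangential force is back to ~0 at 10.9 mm of travel, so the wheel should be in the next detent. Lift and move clear.

servo_tool(
  moves=[
    [[0, 0, 0, 0, 0, -0.004, 1], [0, 0, 0, 0, 0, -0.01, 1], [0, 0, 0, 0, 0, -0.03, 1], [0, 0, 0, 0, 0, -0.07, 1], [0, 0, 0, 0, 0, -0.12, 1], [0, 0, 0, 0, 0, -0.18, 1], [0, 0, 0, 0.06, 0.08, -0.2, 1], [0, 0, 0, 0.12, 0.16, -0.2, 1], [0, 0, 0, 0.18, 0.24, -0.2, 1], [0, 0, 0, 0.24, 0.32, -0.2, 1], [0, 0, 0, 0.26, 0.4, -0.2, 1], [0, 0, 0, 0.26, 0.4, -0.2, 1]],
  ],
)

```text
time_s: 8.42
ee_pos: [0.482, 0.1717, 0.222]
eef_rot: [3.14, 0.011, 3.013]
force: [0.4, -0.1, 0.4]
grip_width: 0.0006
```

```bash
python3 - <<'E'
from h import *
t=cam("top");s=cam("side")
o=get_obs();print(o["time_s"],o["ee_pos"],o["force"])
crop(t,280,130,120,70,6,"pics/t4.png")
crop(s,240,140,110,120,5,"pics/s4.png")
E
```

```text
8.5167 [0.48201041 0.17291045 0.22183554] [0.11161826 0.29160291 0.35387104]
```

View pics/s4.png

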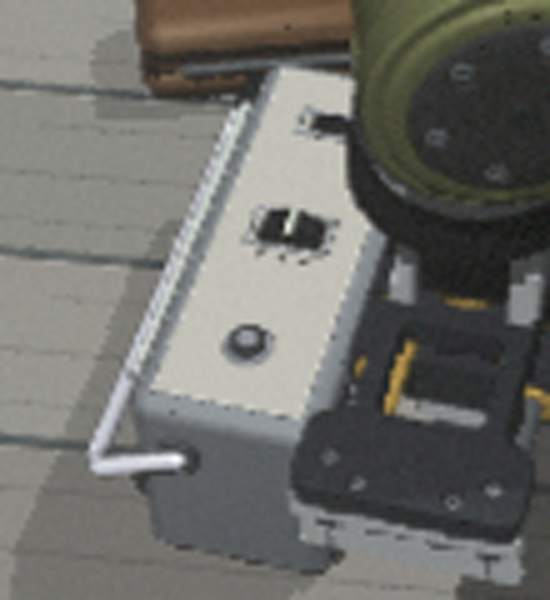

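View pics/t4.png

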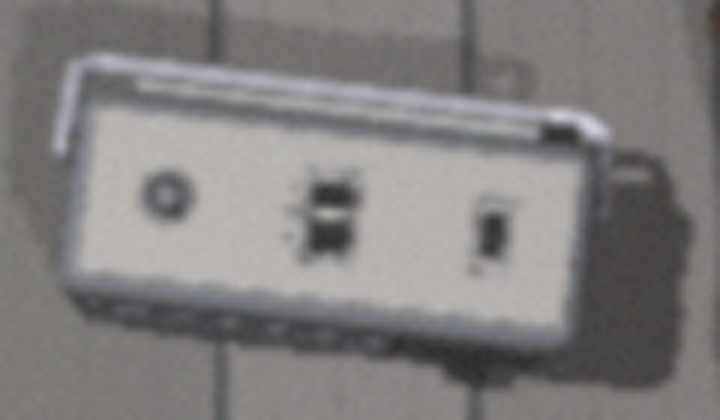

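The index bar now sits on the crown, at (330,213) in the top crop, level with the middle dot. The key is up and the radio outline has not changed. I'm handing in.

```bash
python3 -c "
from station import *
print(hand_in())"
```

```text
the job is handed in; nothing more can be done
None
```

The job is handed in: I pressed the power key once, then rolled the station wheel one click towards the back. Robot time was about 8.5 s when I handed in.

- **Power key:** I pressed it with the closed fingertips until it bottomed. The tip stayed at z = 0.117 m while the force rose to 14 N. That press also showed about 6.6 N sideways. I then let it up, and the later pictures show it back up.
- **Station wheel:** I pressed the crown with about 7–9 N and rolled it about 11 mm to the back. The sideways force changed sign past mid-click and was near zero at the end. After lifting off, the index bar is at the crown, level with the middle dot, which is one click.
- **Surroundings:** the radio shows no movement in either view, and the fingertips stayed over the key and station wheel. The tool was about 0.22 m above the table and read almost no force. I did not measure the cactus, tumbler and coaster again at the end. The tool stayed at least 0.2 m above the table except directly over the radio.

No check failed.

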